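Roll the sample vial onto the code reader's line and read it

TASK

Read in the blue-capped sample vial: push its top sideways with a fingertip, gently, so that it rolls across the pad until it lies along the green line centred on it, leave it at rest there, and then press the reader's green key all the way down and let it go. The vial is glass: only roll it by its top, never shove it from the side, grip or lift it or press hard, and do not press the key before the vial is on the line. Leave the orange-capped vial and everything else where it is.

Things in the scene. Friction and masses are not known exactly. Their poses are not given: they have to be found in the camera images.
- station: code-reading station, white plinth fixed to the bench, 250 mm (x) by 340 mm (y). Grey rubber pad 24 mm above the bench, x -65 to 120, y -164 to 164 mm, its rims 5 mm higher; near strip x -125 to -65 mm, 22 mm high. Reader head on a rod from x = 165 mm outwards, up to 170 mm high. Origin on the bench under its middle; x away from the robot (within 20 degrees), y left, z up
- line_mid (a point): middle of the green line on the pad, at the pad's surface; the line is 150 mm long along the station's x and 8 mm wide; this frame's axes are the station's
- blue_vial: closed amber glass vial, blue screw cap, 88 mm long, lying on the pad 60 to 85 mm left or right of the line. Glass 30 mm across, cap 26 mm; 50 to 100 g. Light pressure on top carries the top along with the fingertip, so it rolls half as far; it stops at once when let go. Origin on its axis, mid-length, 15 mm above the pad; x along the axis to the cap (glass x -44 to +22 mm, cap 26 to 44); y, z turn as it rolls. Starts with x away from the robot, within 3 degrees of the line
- orange_vial: closed amber glass vial, orange screw cap, 88 mm long, lying on the pad on the other side of the line. Glass 30 mm across, cap 26 mm; 50 to 100 g. Light pressure on top carries the top along with the fingertip, so it rolls half as far; it stops at once when let go. Origin on its axis, mid-length, 15 mm above the pad; x along the axis to the cap (glass x -44 to +22 mm, cap 26 to 44); y, z turn as it rolls. To be left alone
- read_key (a joint): travel of the key, 0 m up, 0.006 m fully down; a spring brings it back up; pressing begins at about 1.5 N and it is fully down at about 5 N
- read_key_top (a point): middle of the top face of the round green key, 26 mm diameter, 44 mm above the bench when up; it moves straight down when pressed; it sits in a grey collar 42 mm in diameter whose top is 10 mm lower than the key's, on the near strip of the station to the right
- sample_jar: small white closed jar, 42 mm diameter, 50 mm tall, standing beside the station on the right; origin under its middle; to be left alone
- dish: aluminium weighing dish, 84 mm diameter, 14 mm high, beside the station on the left; origin under its middle; to be left alone
- calculator: desk calculator 150 x 90 x 18 mm lying on the bench on the right; origin under its middle; to be left alone
- wash_bottle: white wash bottle with a red cap and a bent spout, 68 mm diameter, 195 mm tall, on the left; origin under its middle; to be left alone
- beaker: glass beaker, 68 mm diameter, 85 mm tall, on the bench on the right; origin under its middle; to be left alone

How it is judged:
By the outcome, as a careful person would: the job done as asked, in the order asked, and still so for the second after the job is handed in, with the robot touching nothing.
It also fails if it takes over 64 s, if anything falls off the work surface, if the arm or the gripper's body presses on something with over 40 N, if the wrist force passes 120 N, or if a joint passes its speed limit or range.

ROBOT

A 7-joint arm with a two-finger parallel gripper is mounted at the origin on the work surface. World frame = base frame: x ahead of the robot, y to its left, z up, the work surface at z = 0. Lengths are in m, angles in rad, forces in N, time in s.
With the tool pointing down it reaches from about 0.4 to 0.875 m from the base axis. Payload 19.3 kg.
Tool frame: the origin (TCP) lies between the finger pads; the fingertips stand 17 mm ahead of it and the grasp point (between the pads) lies 2 mm behind it; y points along the fingers, x is the direction in which the jaws open and shut, and the axes are right-handed (so a half turn about y gives the same grasp; the last joint's range is limited). The gripper opens to 85 mm and grips with 20 to 120 N. Pads are 22 mm wide; open, the fingers measure 114 mm over their backs; the gripper's body (76 mm by 85 mm) begins 54 mm behind the grasp point. The pads swing forward as they close: fully open they stand 13 mm farther back than shut.
Start: joints at [-1.193, 0.521, -0.036, 1.599, 0.021, 1.021, -0.113], TCP at [0.271, 0.563, 0.248] pointing down, gripper open.
Joint ranges: [-2.91, 2.91], [-0.3, 2.13], [-1.5, 1.42], [0.17, 2.43], [-1.26, 4.41], [0.16, 1.93], [-2.52, 2.52]. Speed limits (rad/s): [1.89, 1.89, 2.39, 2.39, 3.01, 3.01, 3.01].

INTERFACE

Orientations are given as a unit quaternion [w, x, y, z].
In Python, from rig import ctrl gives the robot as it stands.
- The arm moves only by the shell command python3 -m crank 'ROWS'. ROWS is JSON, a list of rows, each an object with "jaw": the gripper's target within -1 to 1 (shut at 1, half-way at 0, fully open at -1); "offset": the shift along the tool's x, y, z in cm, a list of three; "turn": the turn about the tool's y in rad. A call has 1 to 10 rows; each row is the pose to reach, as a shift and turn from the pose commanded when the call began, along the tool's axes at that moment; what a row does not reach only later rows make up. A row lasts 1/10 s, in which the tool goes at most 50 mm and 8.59 degrees, less where a joint would pass 70% of its speed; a pose out of reach is approached as far as the arm can. A call with a gripper value outside its range is refused whole. The fingers move at their own pace and stop on an object; the grip force is fixed at half the most. Time passes only in rows, so rows that repeat a pose let the fingers close. It gives the time, the measured TCP pose, the force and the opening at its end, in the units of the state.
- ctrl.sense(): the state, without advancing time (a new reading comes with each control period).
- ctrl.get_image(name): name is "side" or "top"; returns the picture (480x640x3 uint8, red, green, blue); there is no depth.
- ctrl.calibration(name): a dict with "intrinsics" (3x3 intrinsics, pixels), "eye" and "attitude" of the camera in the world. Camera axes: x right, y down, z forward; pixel columns grow to the right and rows downward; lengths in m; the calibration is good to about 2 mm. A picture is of the moment at which its call begins. calibration takes no time and is no camera call.
- ctrl.job_done(): hands the job in, once; it reports no verdict.
The state is a dict: "t": time; "qpos": joint angles; "qd": joint speeds; "tau": joint torques, N m; "tcp_pos": TCP position; "ee_rot": TCP orientation; "ft_force": force on the tool from outside, world axes, zero at the start; "moment": the same for the moment, N m; "gripper_width": finger opening in m.
Only numpy, scipy, OpenCV 4.12 (cv2) and the standard library are available. Lean on these libraries where they do the work, as an engineer would, in place of code of your own. Each camera call takes 0.05 s, during which the arm holds its last target.

## Working session

There is one attempt and no reset: what is moved stays moved. The work goes in short steps, Python scripts to look and compute and a shell command to move; the robot and the scene stay as the last step left them, time stands still between calls to the robot, and variables do not carry over. Pictures are saved under pics/ and viewed, and the job is handed in when it is done.

```bash
ls; mkdir -p pics
python3 - <<'E'
from rig import ctrl
import cv2
print(ctrl.sense())
for n in("side","top"):
    print(n,ctrl.calibration(n))
    cv2.imwrite(f"pics/{n}0.png",ctrl.get_image(n)[:,:,::-1])
E
```

```text
pics
{'t': 0.0, 'qpos': array([-1.19312121,  0.52204517, -0.03636532,  1.59998994,  0.0212043 ,
        1.02109622, -0.11282037]), 'qd': array([-2.27465685e-03,  3.23526115e-04,  1.01960762e-04, -2.86907467e-05,
       -2.04419924e-03,  1.46022785e-03, -2.21524616e-04]), 'tau': array([-1.75383630e-03, -9.27115917e+01,  1.97867543e+00, -3.69941711e+01,
        1.76459318e-02,  8.20100162e-03, -8.01709291e-06]), 'tcp_pos': array([0.27053421, 0.56306694, 0.24771235]), 'ee_rot': array([-0.59831288,  0.59878641,  0.37614917, -0.37681339]), 'ft_force': array([ 0.21163673, -0.21367155,  0.23042434]), 'moment': array([-0.00956148,  0.01271652,  0.00869386]), 'gripper_width': 0.08547201170879283}
side {'intrinsics': array([[524.972862  ,   0.        , 329.13636147],
       [  0.        , 524.972862  , 244.69260017],
       [  0.        ,   0.        ,   1.        ]]), 'eye': array([-0.0235151 , -0.80664443,  0.94046144]), 'attitude': array([-0.38454991,  0.87541835, -0.26746424,  0.11927684])}
top {'intrinsics': array([[531.66141092,   0.        , 321.20140841],
       [  0.        , 531.66141092, 239.51740442],
       [  0.        ,   0.        ,   1.        ]]), 'eye': array([3.02390942e-01, 8.24396652e-04, 1.36348875e+00]), 'attitude': array([ 0.05359482, -0.70142982,  0.70795493, -0.06263882])}
```

View pics/side0.png

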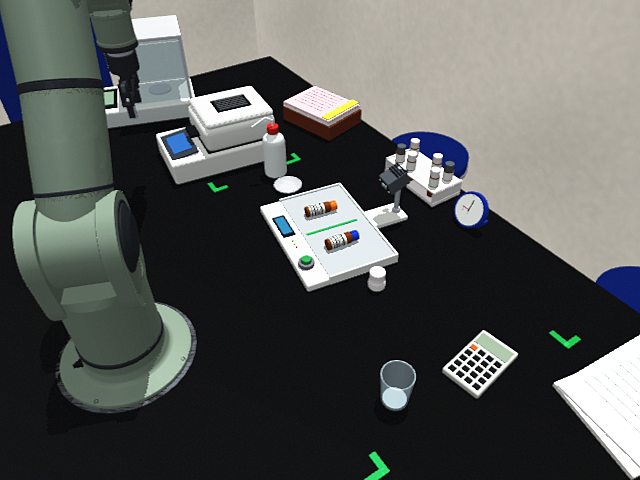

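View pics/top0.png

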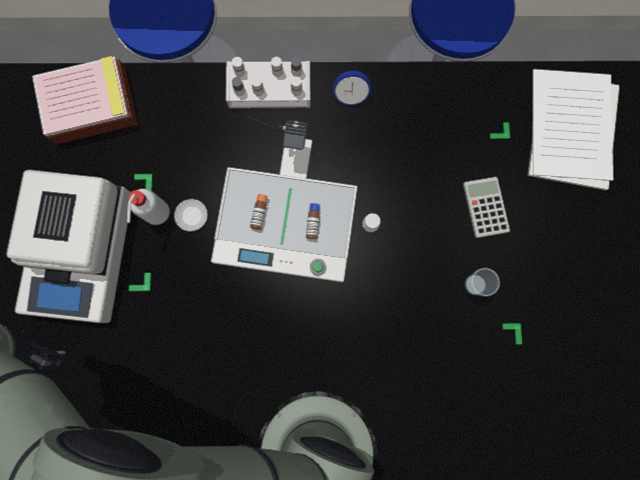

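The top view shows the blue vial at about (313,222), right of the line at (287,216). The orange vial is at (259,212) and the key at (318,267). The next step is to measure these.

```bash
cat > h.py <<'E'
from rig import ctrl
import cv2, numpy as np
from scipy.spatial.transform import Rotation as R
def rot(q): return R.from_quat([q[1],q[2],q[3],q[0]]).as_matrix()
CAL={n:ctrl.calibration(n) for n in("side","top")}
def ray(n,uv):
    c=CAL[n];d=np.linalg.inv(c["intrinsics"])@np.array([uv[0],uv[1],1.]);return c["eye"],rot(c["attitude"])@d
def onz(n,uv,z):
    e,d=ray(n,uv);return e+d*(z-e[2])/d[2]
def proj(n,p):
    c=CAL[n];q=c["intrinsics"]@(rot(c["attitude"]).T@(np.asarray(p)-c["eye"]));return q[:2]/q[2]
def tri(ua,ub):
    A=[];b=[]
    for n,u in(("side",ua),("top",ub)):
        e,d=ray(n,u);d=d/np.linalg.norm(d);P=np.eye(3)-np.outer(d,d);A.append(P);b.append(P@e)
    return np.linalg.lstsq(np.vstack(A),np.hstack(b),rcond=None)[0]
def mask(img,lo,hi):
    return cv2.inRange(cv2.cvtColor(img,cv2.COLOR_RGB2HSV),lo,hi)
def blobs(m,amin=15):
    n,l,s,c=cv2.connectedComponentsWithStats(m)
    return [(int(s[i,4]),c[i].round(2),(l==i)) for i in range(1,n) if s[i,4]>=amin]
COL={"green":((45,80,50),(80,255,255)),"blue":((112,120,60),(130,255,255)),"orange":((6,150,120),(18,255,255)),"amber":((3,80,20),(18,255,140))}
E
python3 - <<'E'
from h import *
from h import rot
s=ctrl.sense();print("tool axes cols",rot(s["ee_rot"]).round(3))
for n in("side","top"):
    im=cv2.imread(f"pics/{n}0.png")[:,:,::-1].copy()
    for k,(a,b) in COL.items():
        for ar,c,m in blobs(mask(im,a,b)):
            ys,xs=np.nonzero(m)
            if not(200<c[0]<420 and 150<c[1]<290):continue
            vx,vy,x0,y0=cv2.fitLine(np.c_[xs,ys].astype(np.float32),cv2.DIST_L2,0,.01,.01).ravel()
            z={"green":.024,"blue":.039,"orange":.039,"amber":.039}[k]
            p=onz(n,c,z)
            t=(xs-x0)*vx+(ys-y0)*vy
            e0=onz(n,(x0+vx*t.min(),y0+vy*t.min()),z);e1=onz(n,(x0+vx*t.max(),y0+vy*t.max()),z)
            print(n,k,ar,c,p.round(4),"ends",e0[:2].round(4),e1[:2].round(4))
    cv2.imwrite(f"pics/{n}0z.png",cv2.resize(im[150:290,200:420,::-1],None,fx=3.6,fy=3.6,interpolation=cv2.INTER_CUBIC))
E
```

```text
tool axes cols [[ 0.433 -0.    -0.901]
 [ 0.901 -0.001  0.433]
 [-0.001 -1.    -0.   ]]
side green 85 [293.33 158.64] [0.6694 0.4144 0.024 ] ends [0.6373 0.4031] [0.6919 0.4222]
side green 105 [216.36 187.07] [0.4041 0.4112 0.024 ] ends [0.3831 0.4329] [0.4287 0.3858]
side green 131 [330.94 226.69] [0.5827 0.0764 0.024 ] ends [0.5111 0.0879] [0.6574 0.0644]
side green 79 [305.73 259.7 ] [0.4588 0.0065 0.024 ] ends [0.4469 0.0099] [0.4724 0.0027]
side blue 66 [354.71 234.56] [0.6064 0.0016 0.039 ] ends [0.6145 0.0185] [ 0.5981 -0.0156]
side orange 75 [331.44 204.55] [0.627  0.1392 0.039 ] ends [0.6172 0.1598] [0.634  0.1244]
side orange 18 [347.5  233.78] [0.5926 0.0145 0.039 ] ends [0.5883 0.0199] [0.5971 0.009 ]
side amber 15 [398.93 152.87] [0.9507 0.2379 0.039 ] ends [0.9449 0.2511] [0.9576 0.2222]
side amber 55 [327.45 207.49] [0.6105 0.1345 0.039 ] ends [0.62   0.1586] [0.6045 0.1193]
side amber 34 [307.09 212.18] [0.553  0.1484 0.039 ] ends [0.563 0.17 ] [0.5456 0.1325]
side amber 48 [348.48 237.77] [5.857e-01 5.000e-04 3.900e-02] ends [0.5944 0.0212] [ 0.5792 -0.0149]
side amber 50 [328.12 244.76] [0.5272 0.0076 0.039 ] ends [0.5348 0.0276] [ 0.5213 -0.008 ]
top green 124 [285.45 216.26] [0.5861 0.0738 0.024 ] ends [0.514 0.085] [0.6587 0.0624]
top green 73 [317.56 266.14] [ 0.4565 -0.0076  0.024 ] ends [0.458  0.0041] [ 0.455  -0.0192]
top blue 54 [314.13 206.72] [ 6.072e-01 -1.000e-04  3.900e-02] ends [0.6087 0.0108] [ 0.6058 -0.0109]
top orange 15 [263.47 197.87] [0.6314 0.1291 0.039 ] ends [0.6256 0.1326] [0.6367 0.1259]
top amber 59 [260.19 204.17] [0.6149 0.1373 0.039 ] ends [0.6153 0.1505] [0.6145 0.1227]
top amber 53 [313.26 213.62] [0.5893 0.0022 0.039 ] ends [0.5889 0.0133] [ 0.5896 -0.0099]
top amber 26 [255.27 226.27] [0.5577 0.1493 0.039 ] ends [0.5598 0.1603] [0.5554 0.1374]
top amber 22 [311.27 235.86] [0.5319 0.0077 0.039 ] ends [0.5333 0.0186] [ 0.5306 -0.0019]
```

View pics/top0z.png

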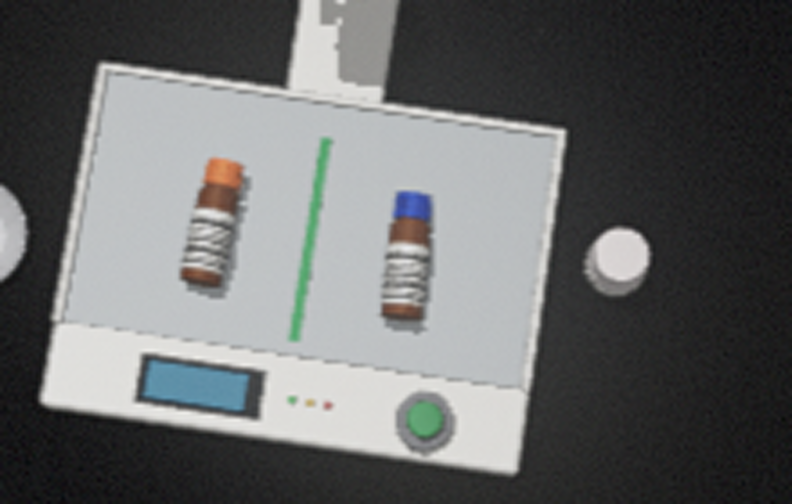

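View pics/side0z.png

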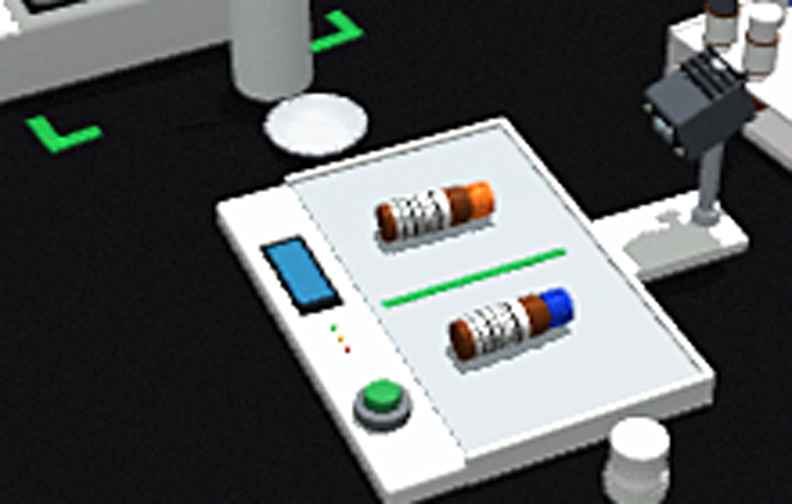

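```bash
python3 -m crank '[{"jaw":1,"offset":[-38.6,4,-50.7],"turn":1.227},{"jaw":1,"offset":[-38.6,4,-50.7],"turn":1.227},{"jaw":1,"offset":[-38.6,4,-50.7],"turn":1.227},{"jaw":1,"offset":[-38.6,4,-50.7],"turn":1.227},{"jaw":1,"offset":[-38.6,4,-50.7],"turn":1.227},{"jaw":1,"offset":[-38.6,4,-50.7],"turn":1.227},{"jaw":1,"offset":[-38.6,4,-50.7],"turn":1.227},{"jaw":1,"offset":[-38.6,4,-50.7],"turn":1.227},{"jaw":1,"offset":[-38.6,4,-50.7],"turn":1.227},{"jaw":1,"offset":[-38.6,4,-50.7],"turn":1.227}]'
cat >> h.py <<'E'
def rel(target,yawdeg):
    s=ctrl.sense();M=rot(s["ee_rot"]);d=M.T@(np.asarray(target)-s["tcp_pos"])
    y=np.degrees(np.arctan2(M[1,0],M[0,0]))
    print("t",s["t"],"tcp",s["tcp_pos"].round(4),"yaw",y.round(2),"w",round(s["gripper_width"],4),"F",s["ft_force"].round(2),"offset cm",(d*100).round(2),"turn",round(np.radians(y-yawdeg),4))
E
python3 -c "
from h import *
rel([.5606,-.0042,.2],-6)"
```

```text
t: 1.1
tcp_pos: [0.4981, 0.1172, 0.2168]
ee_rot: [-0.706, 0.706, -0.037, 0.037]
ft_force: [1.8, 0.9, 0.5]
gripper_width: 0.0001
t 1.1 tcp [0.4981 0.1172 0.2168] yaw -6.01 w 0.0001 F [1.85 0.88 0.55] offset cm [  7.49   1.68 -11.42] turn -0.0001
```

```bash
python3 -m crank '[{"jaw":1,"offset":[7.5,2,-11.4],"turn":0},{"jaw":1,"offset":[7.5,3,-11.4],"turn":0},{"jaw":1,"offset":[7.5,5,-11.4],"turn":0},{"jaw":1,"offset":[7.5,8,-11.4],"turn":0},{"jaw":1,"offset":[7.5,11.5,-11.4],"turn":0},{"jaw":1,"offset":[7.5,11.5,-11.4],"turn":0},{"jaw":1,"offset":[7.5,11.5,-11.4],"turn":0}]'
python3 - <<'E'
from h import *
rel([.5606,-.0042,.1],-6)
for n in("side","top"):
    im=ctrl.get_image(n);x,y=proj(n,[.57,0.01,.06]).astype(int)
    cv2.imwrite(f"pics/{n}1.png",cv2.resize(im[y-60:y+60,x-80:x+80,::-1],None,fx=4.8,fy=4.8,interpolation=cv2.INTER_CUBIC))
rel([.5606,-.0042,.1],-6)
E
```

```text
t: 1.8
tcp_pos: [0.5603, -0.0023, 0.1024]
ee_rot: [-0.706, 0.706, -0.037, 0.036]
ft_force: [0.4, 0.1, -0.1]
gripper_width: 0.0003
t 1.8 tcp [ 0.5603 -0.0023  0.1024] yaw -5.97 w 0.0003 F [ 0.45  0.09 -0.14] offset cm [ 0.05  0.24 -0.19] turn 0.0006
t 1.9 tcp [ 0.5612 -0.002   0.1036] yaw -5.94 w 0.0 F [0.16 0.12 0.73] offset cm [-0.03  0.36 -0.22] turn 0.0011
```

View pics/side1.png

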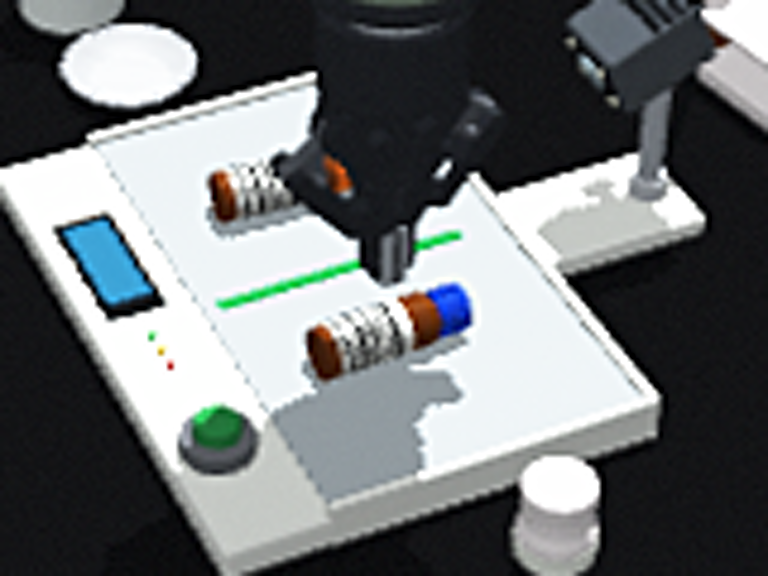

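View pics/top1.png

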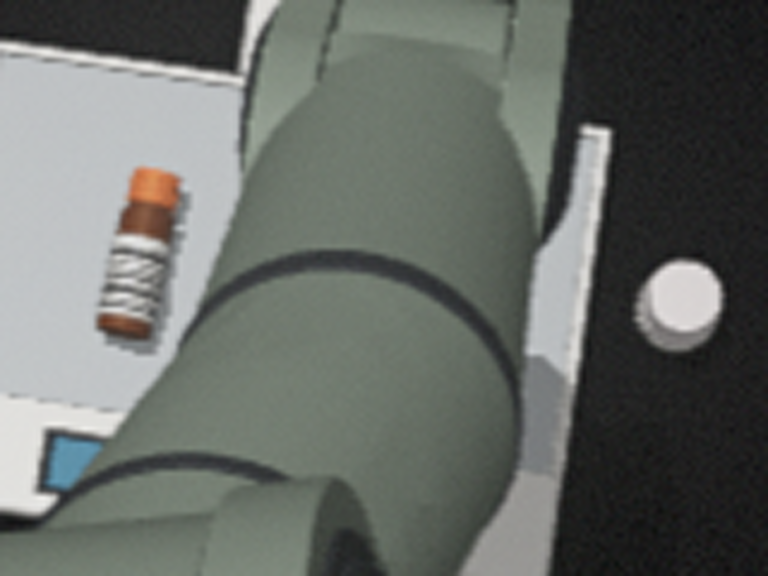

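```bash
python3 -m crank '[{"jaw":1,"offset":[0,1.2,-0.3],"turn":0},{"jaw":1,"offset":[0,2.4,-0.6],"turn":0},{"jaw":1,"offset":[0,2.7,-0.6],"turn":0},{"jaw":1,"offset":[0,2.7,-0.6],"turn":0}]'
python3 - <<'E'
from h import *
rel([.5606,-.0042,.071],-6)
im=ctrl.get_image("side");x,y=proj("side",[.57,0.01,.06]).astype(int)
cv2.imwrite("pics/side2.png",cv2.resize(im[y-40:y+40,x-50:x+50,::-1],None,fx=7,fy=7,interpolation=cv2.INTER_CUBIC))
rel([.5606,-.0042,.071],-6)
E
```

```text
t: 2.3
tcp_pos: [0.5594, -0.0084, 0.0744]
ee_rot: [-0.706, 0.706, -0.037, 0.036]
ft_force: [0.0, 0.7, -0.8]
gripper_width: -0.0002
t 2.3 tcp [ 0.5594 -0.0084  0.0744] yaw -5.98 w -0.0002 F [ 0.01  0.65 -0.79] offset cm [0.08 0.34 0.43] turn 0.0004
t 2.35 tcp [ 0.5597 -0.0083  0.0748] yaw -5.98 w 0.0003 F [ 0.21 -0.6   0.24] offset cm [0.05 0.38 0.42] turn 0.0004
```

View pics/side2.png

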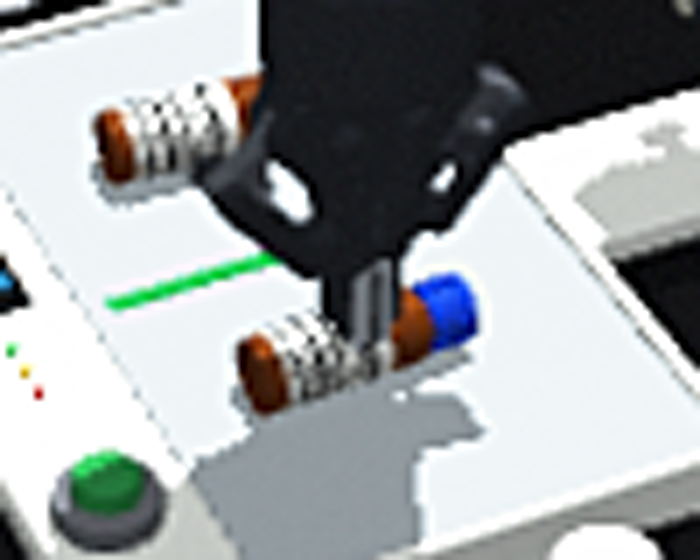

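```bash
python3 -m crank '[{"jaw":1,"offset":[-0.7,0,0.2],"turn":0},{"jaw":1,"offset":[-1.2,0.1,0.3],"turn":0},{"jaw":1,"offset":[-1.2,0.2,0.3],"turn":0},{"jaw":1,"offset":[-1.2,0.2,0.3],"turn":0}]'
python3 -c "
from h import *
rel([.5606,-.0042,.071],-6)"
```

```text
t: 2.75
tcp_pos: [0.5481, -0.0038, 0.0731]
ee_rot: [0.706, -0.706, 0.037, -0.037]
ft_force: [0.3, -0.2, 0.4]
gripper_width: -0.0001
t 2.75 tcp [ 0.5481 -0.0038  0.0731] yaw -5.94 w -0.0001 F [ 0.31 -0.22  0.36] offset cm [1.25 0.21 0.09] turn 0.001
```

```bash
python3 -m crank '[{"jaw":1,"offset":[0,0.1,0],"turn":0},{"jaw":1,"offset":[0,0.1,0],"turn":0}]'; python3 -m crank '[{"jaw":1,"offset":[0,0.05,0],"turn":0},{"jaw":1,"offset":[0,0.05,0],"turn":0}]'; python3 -m crank '[{"jaw":1,"offset":[0,0.05,0],"turn":0},{"jaw":1,"offset":[0,0.05,0],"turn":0}]'
```

```text
t: 2.95
tcp_pos: [0.5482, -0.004, 0.0719]
ee_rot: [-0.706, 0.706, -0.037, 0.037]
ft_force: [-0.5, -0.4, -0.3]
gripper_width: -0.0
t: 3.15
tcp_pos: [0.5481, -0.004, 0.0714]
ee_rot: [-0.706, 0.706, -0.037, 0.037]
ft_force: [-0.1, -0.5, 0.1]
gripper_width: 0.0002
t: 3.35
tcp_pos: [0.5481, -0.004, 0.0709]
ee_rot: [-0.706, 0.706, -0.037, 0.037]
ft_force: [-0.1, -0.0, 0.3]
gripper_width: -0.0002
```

```bash
for i in 1 2; do python3 -m crank '[{"jaw":1,"offset":[0,0.03,0],"turn":0},{"jaw":1,"offset":[0,0.03,0],"turn":0}]';done
```

```text
t: 3.55
tcp_pos: [0.5482, -0.004, 0.0707]
ee_rot: [-0.706, 0.706, -0.037, 0.037]
ft_force: [-0.5, -0.3, 1.5]
gripper_width: 0.0002
t: 3.75
tcp_pos: [0.5482, -0.004, 0.0705]
ee_rot: [0.706, -0.706, 0.037, -0.037]
ft_force: [-0.9, 0.2, 3.9]
gripper_width: -0.0001
```

```bash
python3 -m crank '[{"jaw":1,"offset":[0,-0.01,0.2],"turn":0.005},{"jaw":1,"offset":[0,-0.01,0.5],"turn":0.01},{"jaw":1,"offset":[0,-0.01,0.8],"turn":0.015},{"jaw":1,"offset":[0,-0.01,1.1],"turn":0.02}]'
python3 - <<'E'
from h import *
im=ctrl.get_image("side");x,y=proj("side",[.57,0.01,.06]).astype(int)
cv2.imwrite("pics/side3.png",cv2.resize(im[y-40:y+40,x-50:x+50,::-1],None,fx=7,fy=7,interpolation=cv2.INTER_CUBIC))
rel([.5606,-.0042,.071],-6)
E
```

```text
t: 4.15
tcp_pos: [0.5494, 0.0072, 0.0709]
ee_rot: [0.706, -0.706, 0.044, -0.044]
ft_force: [-2.2, 0.6, 11.4]
gripper_width: 0.0002
t 4.2 tcp [0.5494 0.0079 0.0708] yaw -7.12 w -0.0 F [-2.97  1.32 11.44] offset cm [ 1.26 -0.02 -1.06] turn -0.0195
```

View pics/side3.png

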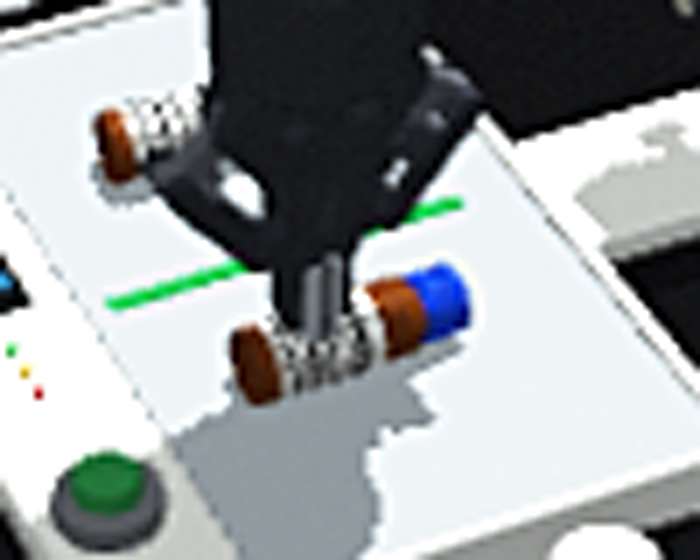

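```bash
python3 -m crank '[{"jaw":1,"offset":[0,-0.05,0.0],"turn":0},{"jaw":1,"offset":[0,-0.07,0.2],"turn":0}]'
```

```text
t: 4.4
tcp_pos: [0.5495, 0.009, 0.0712]
ee_rot: [-0.706, 0.706, -0.044, 0.044]
ft_force: [-0.0, 0.0, -0.5]
gripper_width: -0.0001
```

```bash
python3 -m crank '[{"jaw":1,"offset":[0,0.02,0.1],"turn":0},{"jaw":1,"offset":[0,0.02,0.3],"turn":0}]'
python3 -m crank '[{"jaw":1,"offset":[0,0.01,0.3],"turn":0},{"jaw":1,"offset":[0,0.01,0.6],"turn":0}]'
```

```text
t: 4.6
tcp_pos: [0.5499, 0.012, 0.071]
ee_rot: [-0.706, 0.706, -0.044, 0.044]
ft_force: [-0.7, -0.9, 3.5]
gripper_width: -0.0
t: 4.8
tcp_pos: [0.5506, 0.0182, 0.071]
ee_rot: [0.706, -0.706, 0.044, -0.044]
ft_force: [-1.8, -1.0, 5.8]
gripper_width: 0.0004
```

```bash
python3 -m crank '[{"jaw":1,"offset":[0,-0.015,0.3],"turn":0},{"jaw":1,"offset":[0,-0.015,0.6],"turn":0},{"jaw":1,"offset":[0,-0.015,0.8],"turn":0}]'
python3 - <<'E'
from h import *
im=ctrl.get_image("side");x,y=proj("side",[.57,0.01,.06]).astype(int)
cv2.imwrite("pics/side4.png",cv2.resize(im[y-40:y+40,x-50:x+50,::-1],None,fx=7,fy=7,interpolation=cv2.INTER_CUBIC))
rel([.5606,-.0042,.071],-6)
E
```

```text
t: 5.1
tcp_pos: [0.5516, 0.0262, 0.071]
ee_rot: [0.706, -0.706, 0.044, -0.044]
ft_force: [-1.9, -0.5, 4.5]
gripper_width: -0.0
t 5.15 tcp [0.5516 0.0265 0.071 ] yaw -7.08 w 0.0001 F [-1.82  1.4   5.  ] offset cm [ 1.27 -0.   -2.94] turn -0.0188
```

View pics/side4.png

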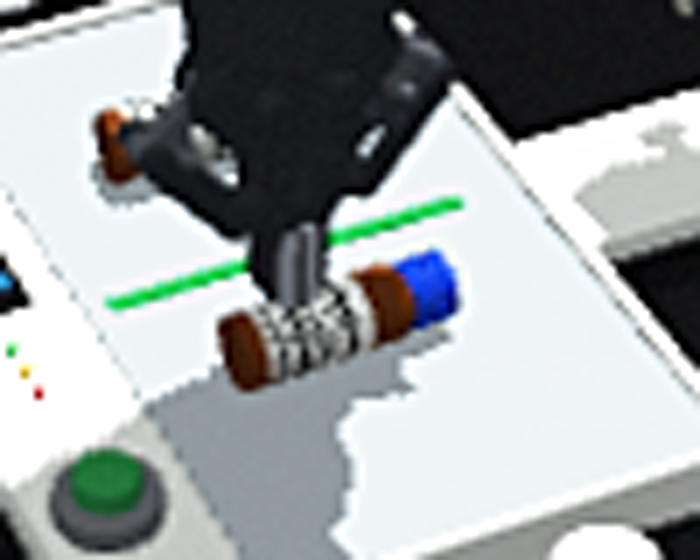

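```bash
python3 -m crank '[{"jaw":1,"offset":[0,-0.3,0],"turn":0},{"jaw":1,"offset":[0,-0.4,-0.8],"turn":0.015},{"jaw":1,"offset":[0,-0.4,-1.7],"turn":0},{"jaw":1,"offset":[0,-0.15,-1.7],"turn":0},{"jaw":1,"offset":[0,-0.03,-1.7],"turn":0},{"jaw":1,"offset":[0,-0.0,-1.7],"turn":0}]'
cat >> h.py <<'E'
def vial(n="side",tag=None):
    im=ctrl.get_image(n).copy()
    cap=max(blobs(mask(im,*COL["blue"])[150:290,200:440]),key=lambda b:b[0],default=None)
    cy=cap[1]+[200,150];C=onz(n,cy,.039)
    g=[b for b in blobs(mask(im,*COL["amber"]),10)]
    am=[(b[0],b[1],onz(n,b[1],.039)) for b in g]
    am=[a for a in am if np.linalg.norm(a[2]-C)<.1 and a[2][0]<C[0]-.005 and a[2][1]<C[1]+.03]
    ln=[b for b in blobs(mask(im,*COL["green"])) if np.linalg.norm(onz(n,b[1],.024)[:2]-[.584,.075])<.06]
    print(n,"cap",cy,C.round(4),"dy cap to line",)
    u=np.array([np.sin(np.radians(9.)),np.cos(np.radians(9.))]);L=np.array([.5845,.0752])
    print(" cap station xy mm",((C[:2]-L)@np.array([u[1],-u[0]])*1e3).round(1),((C[:2]-L)@u*1e3).round(1))
    for a in am: print(" amber",a[0],a[1],a[2][:2].round(4),"st y",((a[2][:2]-L)@u*1e3).round(1),"yaw to cap",np.degrees(np.arctan2(*(C-a[2])[[1,0]])).round(2))
    x,y=proj(n,[.57,0.03,.06]).astype(int)
    if tag: cv2.imwrite(f"pics/{n}{tag}.png",cv2.resize(im[y-40:y+40,x-55:x+55,::-1],None,fx=7,fy=7,interpolation=cv2.INTER_CUBIC))
    return im
E
python3 -c "
from h import *
vial('side','5');rel([.55,0.0115,.071],-7)"
```

```text
t: 5.75
tcp_pos: [0.5494, 0.0091, 0.0707]
ee_rot: [0.706, -0.706, 0.044, -0.044]
ft_force: [-0.1, 0.2, -0.1]
gripper_width: -0.0001
side cap [429.07 152.68] [1.0302 0.186  0.039 ] dy cap to line
 cap station xy mm 422.9 179.2
t 5.8 tcp [0.5495 0.0091 0.0708] yaw -7.1 w -0.0002 F [-0.04  0.04  0.29] offset cm [ 0.02 -0.02  0.24] turn -0.0018
```

View pics/side5.png

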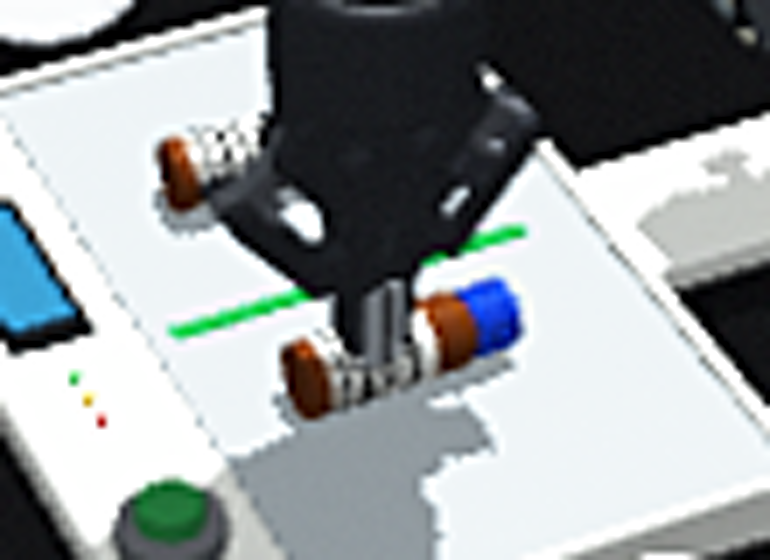

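```bash
sed -i 's/200:440/200:400/' h.py; python3 -m crank '[{"jaw":1,"offset":[0,0.0,0.2],"turn":0},{"jaw":1,"offset":[0,0.0,0.4],"turn":0}]'; python3 -c "
from h import *
vial('side');rel([.55,0.0115,.071],-7)"
```

```text
t: 6.0
tcp_pos: [0.55, 0.0133, 0.071]
ee_rot: [0.706, -0.706, 0.044, -0.044]
ft_force: [-0.0, -0.5, 0.4]
gripper_width: 0.0001
side cap [351.69 231.52] [0.6069 0.0157 0.039 ] dy cap to line
 cap station xy mm 31.4 -55.2
 amber 41 [346.1  235.17] [0.5864 0.0121] st y -62.0 yaw to cap 9.97
 amber 56 [325.41 240.77] [0.5299 0.024 ] st y -59.1 yaw to cap -6.13
t 6.05 tcp [0.5501 0.0137 0.071 ] yaw -7.07 w -0.0003 F [-1.04  0.88  0.53] offset cm [ 0.02  0.   -0.22] turn -0.0012
```

```bash
python3 -m crank '[{"jaw":1,"offset":[0,0.02,0.2],"turn":0.005},{"jaw":1,"offset":[0,0.02,0.5],"turn":0.01}]';  python3 -m crank '[{"jaw":1,"offset":[0,0,0.3],"turn":0.005},{"jaw":1,"offset":[0,0,0.6],"turn":0.01}]'
```

```text
t: 6.25
tcp_pos: [0.5506, 0.018, 0.0709]
ee_rot: [-0.706, 0.706, -0.048, 0.047]
ft_force: [-2.4, -0.3, 6.9]
gripper_width: 0.0002
t: 6.45
tcp_pos: [0.5513, 0.0242, 0.071]
ee_rot: [0.705, -0.705, 0.051, -0.051]
ft_force: [-3.5, -0.2, 6.6]
gripper_width: -0.0003
```

```bash
python3 -m crank '[{"jaw":1,"offset":[0,-0.02,0.3],"turn":0},{"jaw":1,"offset":[0,-0.02,0.6],"turn":0},{"jaw":1,"offset":[0,-0.02,0.9],"turn":0}]';  python3 -m crank '[{"jaw":1,"offset":[0,0,0.2],"turn":0},{"jaw":1,"offset":[0,0,0.4],"turn":0}]'; python3 -c "
from h import *
vial('side');rel([.55,0.0115,.071],-7)"
```

```text
t: 6.75
tcp_pos: [0.5526, 0.0331, 0.071]
ee_rot: [0.705, -0.705, 0.051, -0.051]
ft_force: [-2.7, 0.1, 4.0]
gripper_width: 0.0002
t: 6.95
tcp_pos: [0.5531, 0.0369, 0.071]
ee_rot: [-0.705, 0.705, -0.051, 0.051]
ft_force: [-3.7, -0.8, 3.8]
gripper_width: -0.0001
side cap [349.42 228.5 ] [0.609  0.0288 0.039 ] dy cap to line
 cap station xy mm 31.5 -41.9
 amber 48 [343.52 231.38] [0.5895 0.0281] st y -45.8 yaw to cap 2.27
 amber 55 [323.29 237.95] [0.5313 0.0361] st y -47.0 yaw to cap -5.3
t 7.0 tcp [0.5532 0.0372 0.071 ] yaw -8.23 w 0.0001 F [-2.48  0.15  3.75] offset cm [ 0.06 -0.   -2.59] turn -0.0215
```

```bash
python3 -m crank '[{"jaw":1,"offset":[0,0.0,0.3],"turn":0},{"jaw":1,"offset":[0,0.01,0.5],"turn":0},{"jaw":1,"offset":[0,-0.4,0.5],"turn":0},{"jaw":1,"offset":[0,-0.5,-0.3],"turn":0},{"jaw":1,"offset":[-0.2,-0.5,-0.9],"turn":0},{"jaw":1,"offset":[-0.2,-0.2,-0.9],"turn":0},{"jaw":1,"offset":[-0.2,-0.02,-0.9],"turn":0}]'; python3 -c "
from h import *
vial('side','6');rel([.55,0.0115,.071],-7)"
```

```text
t: 7.7
tcp_pos: [0.55, 0.0277, 0.071]
ee_rot: [-0.705, 0.705, -0.051, 0.051]
ft_force: [-0.4, -0.2, 1.8]
gripper_width: -0.0001
side cap [348.85 228.13] [0.6087 0.0309 0.039 ] dy cap to line
 cap station xy mm 30.8 -40.0
 amber 39 [343.54 231.31] [0.5897 0.0283] st y -45.5 yaw to cap 7.88
 amber 53 [322.83 237.58] [0.5312 0.0379] st y -45.2 yaw to cap -5.17
t 7.75 tcp [0.55   0.028  0.0708] yaw -8.27 w -0.0001 F [-0.59 -0.34  5.02] offset cm [ 0.24 -0.02 -1.63] turn -0.0222
```

View pics/side6.png

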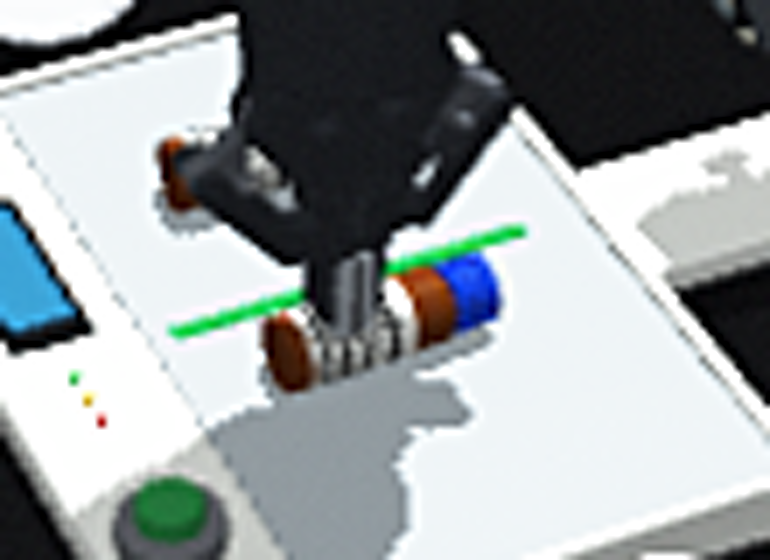

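```bash
python3 -m crank '[{"jaw":1,"offset":[0,-0.01,0.3],"turn":0.005},{"jaw":1,"offset":[0,-0.02,0.7],"turn":0.01},{"jaw":1,"offset":[0,-0.03,1.1],"turn":0.015}]';  python3 -m crank '[{"jaw":1,"offset":[0,0,0.4],"turn":0.005},{"jaw":1,"offset":[0,0,0.8],"turn":0.005}]'
```

```text
t: 8.05
tcp_pos: [0.5517, 0.0396, 0.0715]
ee_rot: [0.705, -0.705, 0.056, -0.056]
ft_force: [0.1, -0.3, -1.0]
gripper_width: 0.0003
t: 8.25
tcp_pos: [0.553, 0.0475, 0.0715]
ee_rot: [0.705, -0.705, 0.058, -0.058]
ft_force: [-0.5, 0.3, 0.2]
gripper_width: -0.0001
```

```bash
python3 -m crank '[{"jaw":1,"offset":[0,-0.1,-0.6],"turn":0},{"jaw":1,"offset":[0,-0.1,-1.5],"turn":0},{"jaw":1,"offset":[0,0,-1.5],"turn":0},{"jaw":1,"offset":[0,0.05,-1.5],"turn":0}]'; python3 -c "
from h import *
vial('side');rel([.55,0.0115,.071],-7)"
```

```text
t: 8.65
tcp_pos: [0.5504, 0.0314, 0.071]
ee_rot: [-0.705, 0.705, -0.058, 0.058]
ft_force: [-0.1, 0.1, 2.0]
gripper_width: 0.0001
side cap [348.57 227.69] [0.6091 0.0328 0.039 ] dy cap to line
 cap station xy mm 30.9 -38.1
 amber 35 [343.03 231.4 ] [0.5884 0.0287] st y -45.3 yaw to cap 11.02
 amber 52 [322.38 237.08] [0.5313 0.0402] st y -42.9 yaw to cap -5.45
t 8.7 tcp [0.5504 0.0318 0.071 ] yaw -9.44 w -0.0001 F [-1.06  0.15  2.73] offset cm [ 0.29 -0.   -2.01] turn -0.0426
```

```bash
python3 -m crank '[{"jaw":1,"offset":[0,0,0.3],"turn":0},{"jaw":1,"offset":[0,0,0.7],"turn":0}]';  python3 -m crank '[{"jaw":1,"offset":[0,0,0.4],"turn":0.005},{"jaw":1,"offset":[0,0,0.8],"turn":0.01}]'
```

```text
t: 8.9
tcp_pos: [0.5514, 0.0393, 0.071]
ee_rot: [0.705, -0.705, 0.058, -0.058]
ft_force: [-3.2, 0.4, 4.2]
gripper_width: -0.0002
t: 9.1
tcp_pos: [0.5527, 0.0476, 0.071]
ee_rot: [0.704, -0.704, 0.062, -0.061]
ft_force: [-3.7, 0.2, 3.3]
gripper_width: -0.0005
```

```bash
python3 -m crank '[{"jaw":1,"offset":[0,0,0.4],"turn":0},{"jaw":1,"offset":[0,0,0.8],"turn":0},{"jaw":1,"offset":[0,0.005,1.0],"turn":0}]'; python3 -c "
from h import *
vial('side','7');rel([.55,0.0115,.071],-7)"
```

```text
t: 9.4
tcp_pos: [0.5546, 0.0573, 0.071]
ee_rot: [0.704, -0.704, 0.061, -0.061]
ft_force: [-4.3, -0.5, 6.4]
gripper_width: 0.0003
side cap [346.42 224.76] [0.6113 0.0456 0.039 ] dy cap to line
 cap station xy mm 31.1 -25.0
 amber 51 [340.39 227.14] [0.5925 0.0466] st y -27.0 yaw to cap -2.93
 amber 52 [320.38 233.5 ] [0.5347 0.0547] st y -28.0 yaw to cap -6.8
t 9.45 tcp [0.5546 0.0575 0.071 ] yaw -9.93 w 0.0001 F [-4.01  0.83  5.54] offset cm [ 0.34 -0.01 -4.61] turn -0.0512
```

View pics/side7.png

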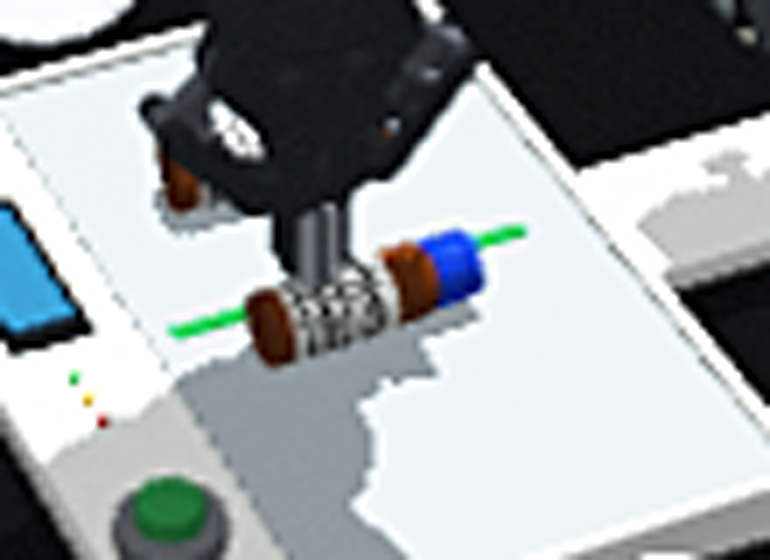

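```bash
python3 -m crank '[{"jaw":1,"offset":[0,-0.4,0.1],"turn":0},{"jaw":1,"offset":[-0.3,-0.5,-0.7],"turn":0},{"jaw":1,"offset":[-0.3,-0.5,-1.2],"turn":0},{"jaw":1,"offset":[-0.3,-0.2,-1.2],"turn":0},{"jaw":1,"offset":[-0.3,-0.03,-1.2],"turn":0},{"jaw":1,"offset":[-0.3,0,-1.2],"turn":0}]'; python3 -c "
from h import *
rel([.55,0.0115,.071],-7)"
```

```text
t: 10.05
tcp_pos: [0.5497, 0.0454, 0.0708]
ee_rot: [0.704, -0.704, 0.062, -0.062]
ft_force: [-1.9, 0.5, 7.3]
gripper_width: 0.0001
t 10.05 tcp [0.5497 0.0454 0.0708] yaw -9.98 w 0.0001 F [-1.94  0.46  7.33] offset cm [ 0.62 -0.02 -3.34] turn -0.052
```

```bash
python3 -m crank '[{"jaw":1,"offset":[0,-0.02,0.2],"turn":0},{"jaw":1,"offset":[0,-0.02,0.5],"turn":0}]';  python3 -m crank '[{"jaw":1,"offset":[0,0,0.4],"turn":0},{"jaw":1,"offset":[0,0,0.8],"turn":0}]'
```

```text
t: 10.25
tcp_pos: [0.5504, 0.0505, 0.071]
ee_rot: [-0.704, 0.704, -0.062, 0.061]
ft_force: [-1.7, 0.4, 2.1]
gripper_width: -0.0
t: 10.45
tcp_pos: [0.5517, 0.0587, 0.071]
ee_rot: [0.704, -0.704, 0.062, -0.061]
ft_force: [-1.2, 0.4, 1.5]
gripper_width: -0.0002
```

Next I'll roll a bit more, then lift away for a clear view.

```bash
python3 -m crank '[{"jaw":1,"offset":[0,0.01,0.4],"turn":0},{"jaw":1,"offset":[0,0.015,0.8],"turn":0},{"jaw":1,"offset":[0,0.015,0.9],"turn":0}]'; python3 -m crank '[{"jaw":1,"offset":[0,-0.6,0],"turn":0},{"jaw":1,"offset":[0,-3,-3],"turn":0},{"jaw":1,"offset":[0,-5,-8],"turn":0},{"jaw":1,"offset":[0,-6,-13],"turn":0},{"jaw":1,"offset":[0,-6,-18],"turn":0},{"jaw":1,"offset":[0,-6,-18],"turn":0}]';python3 -c "
from h import *
vial('side','8');im=vial('top','8');rel([.55,0.0115,.071],-7)
import sys"
```

```text
t: 10.75
tcp_pos: [0.5532, 0.0678, 0.071]
ee_rot: [0.705, -0.704, 0.061, -0.061]
ft_force: [-5.0, 0.7, 5.2]
gripper_width: -0.0002
t: 11.35
tcp_pos: [0.5211, -0.1168, 0.1323]
ee_rot: [-0.703, 0.705, -0.064, 0.065]
ft_force: [0.7, 0.8, -0.6]
gripper_width: -0.0Traceback (most recent call last):
  File "<string>", line 3, in <module>
    vial('side','8');im=vial('top','8');rel([.55,0.0115,.071],-7)
    ~~~~^^^^^^^^^^^^
  File "h.py", line 30, in vial
    cy=cap[1]+[200,150];C=onz(n,cy,.039)
       ~~~^^^
TypeError: 'NoneType' object is not subscriptable
```

```bash
python3 -c "
from h import *
im=ctrl.get_image('top');cv2.imwrite('pics/top8.png',cv2.resize(im[130:330,180:440,::-1],None,fx=3,fy=3,interpolation=cv2.INTER_CUBIC))
im=ctrl.get_image('side');cv2.imwrite('pics/side8.png',im[:,:,::-1])"
```

```text
(no output)
```

View pics/top8.png

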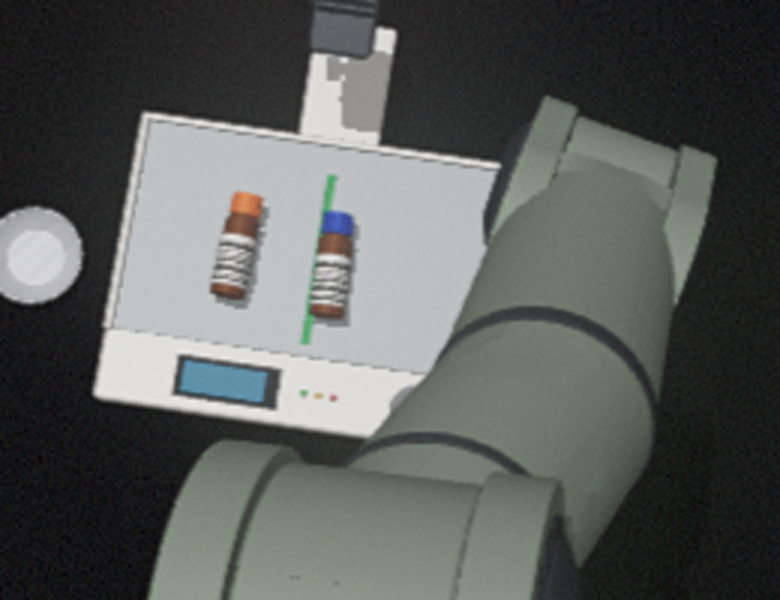

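View pics/side8.png

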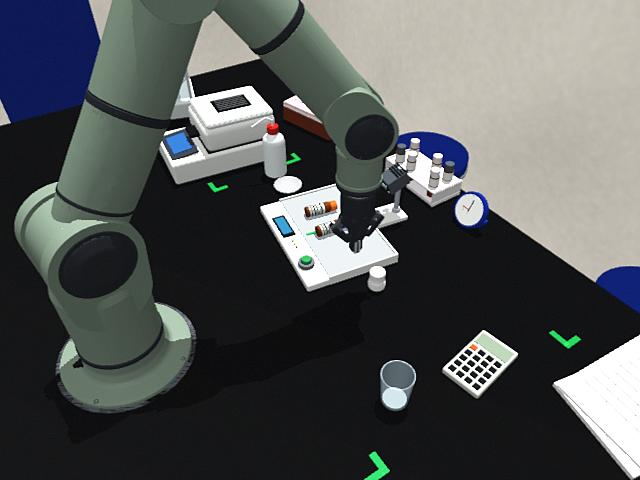

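```bash
cat > m.py <<'E'
from h import *
def m(n,f=None):
    im=cv2.imread(f)[:,:,::-1].copy() if f else ctrl.get_image(n).copy()
    L=np.array([.5861,.0738]) if n=="top" else np.array([.5835,.0763]);e=np.radians(-8.95)
    ex=np.array([np.cos(e),np.sin(e)]);ey=np.array([-ex[1],ex[0]])
    for k in("blue","amber","orange"):
        for a,c,_ in blobs(mask(im,*COL[k]),12):
            p=onz(n,c,.039)[:2]-L
            if np.linalg.norm(p)<.11: print(n,k,a,c,"station mm",round(p@ex*1e3,1),round(p@ey*1e3,1))
E
python3 -c "
from m import *
m('top','pics/top0.png');m('top');m('side','pics/side0.png')"
```

```text
top blue 54 [314.13 206.72] station mm 32.4 -69.7
top amber 59 [260.19 204.17] station mm 18.6 67.3
top amber 53 [313.26 213.62] station mm 14.3 -70.2
top amber 26 [255.27 226.27] station mm -39.8 70.2
top amber 22 [311.27 235.86] station mm -43.3 -73.7
top orange 13 [258.92 197.15] station mm 36.3 73.5
top orange 15 [263.47 197.87] station mm 36.1 61.7
top blue 55 [292.13 203.89] station mm 31.4 -13.1
top amber 59 [260.19 204.17] station mm 18.6 67.3
top amber 52 [290.88 210.81] station mm 13.1 -12.8
top amber 26 [255.27 226.27] station mm -39.8 70.2
top amber 24 [288.46 233.  ] station mm -44.5 -15.6
top orange 12 [258.75 197.25] station mm 35.9 73.9
top orange 15 [263.67 198.  ] station mm 35.9 61.1
side blue 66 [354.71 234.56] station mm 34.2 -70.2
side amber 55 [327.45 207.49] station mm 17.6 61.7
side amber 34 [307.09 212.18] station mm -41.4 66.5
side amber 48 [348.48 237.77] station mm 13.9 -74.6
side amber 50 [328.12 244.76] station mm -45.0 -76.6
side orange 75 [331.44 204.55] station mm 33.2 68.9
side orange 18 [347.5  233.78] station mm 18.6 -59.6
```

```bash
python3 -c "
from h import *
rel([.5505,0.056,.079],-8.5)"
```

```text
t 11.55 tcp [ 0.5226 -0.1092  0.1311] yaw -9.93 w 0.0001 F [0.58 0.74 0.2 ] offset cm [-0.1   5.22 16.75] turn -0.0249
```

```bash
python3 -m crank '[{"jaw":1,"offset":[-0.1,0,5],"turn":-0.025},{"jaw":1,"offset":[-0.1,0,10],"turn":-0.025},{"jaw":1,"offset":[-0.1,1,14],"turn":-0.025},{"jaw":1,"offset":[-0.1,3,16.7],"turn":-0.025},{"jaw":1,"offset":[-0.1,5,16.7],"turn":-0.025},{"jaw":1,"offset":[-0.1,5.2,16.7],"turn":-0.025},{"jaw":1,"offset":[-0.1,5.2,16.7],"turn":-0.025}]'; python3 -c "
from h import *
rel([.5505,0.056,.0715],-8.5)"
```

```text
t: 12.25
tcp_pos: [0.5498, 0.0549, 0.0789]
ee_rot: [-0.705, 0.705, -0.053, 0.052]
ft_force: [-0.6, -0.8, -0.4]
gripper_width: -0.0002
t 12.25 tcp [0.5498 0.0549 0.0789] yaw -8.49 w -0.0002 F [-0.63 -0.75 -0.42] offset cm [0.05 0.74 0.12] turn 0.0001
```

```bash
python3 -m crank '[{"jaw":1,"offset":[0,0.4,0.1],"turn":0},{"jaw":1,"offset":[0,0.7,0.1],"turn":0},{"jaw":1,"offset":[0,0.77,0.1],"turn":0},{"jaw":1,"offset":[0,0.77,0.1],"turn":0}]'; python3 -m crank '[{"jaw":1,"offset":[0,0.03,0],"turn":0},{"jaw":1,"offset":[0,0.03,0],"turn":0}]'; python3 -c "
from h import *
im=ctrl.get_image('side');x,y=proj('side',[.57,0.03,.06]).astype(int);cv2.imwrite('pics/side9.png',cv2.resize(im[y-40:y+40,x-55:x+55,::-1],None,fx=7,fy=7,interpolation=cv2.INTER_CUBIC))
"
```

```text
t: 12.65
tcp_pos: [0.5504, 0.0553, 0.0715]
ee_rot: [0.705, -0.705, 0.053, -0.053]
ft_force: [-0.2, -0.4, 0.3]
gripper_width: -0.0001
t: 12.85
tcp_pos: [0.5504, 0.0554, 0.0711]
ee_rot: [0.705, -0.705, 0.053, -0.053]
ft_force: [-0.5, 0.1, -0.0]
gripper_width: 0.0001
```

View pics/side9.png

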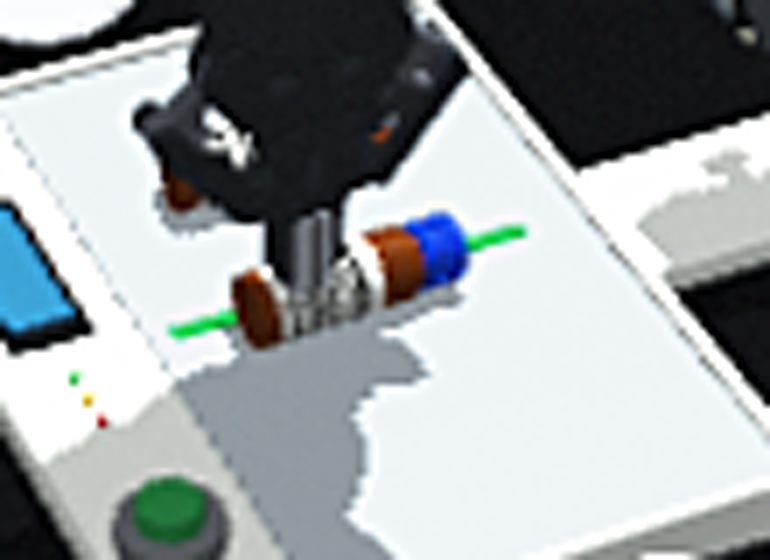

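```bash
python3 -m crank '[{"jaw":1,"offset":[0,0.03,0.1],"turn":0},{"jaw":1,"offset":[0,0.03,0.3],"turn":0.01}]'; python3 -m crank '[{"jaw":1,"offset":[0.03,-0.01,0.3],"turn":0.015},{"jaw":1,"offset":[0.06,-0.01,0.6],"turn":0.03}]'
```

```text
t: 13.1
tcp_pos: [0.5508, 0.0584, 0.0709]
ee_rot: [0.705, -0.705, 0.056, -0.056]
ft_force: [-2.9, -0.1, 6.5]
gripper_width: 0.0
t: 13.3
tcp_pos: [0.5518, 0.0646, 0.0709]
ee_rot: [0.704, -0.704, 0.067, -0.067]
ft_force: [-6.0, 0.5, 7.3]
gripper_width: 0.0001
```

```bash
python3 -m crank '[{"jaw":1,"offset":[0,-0.01,0.3],"turn":0.015},{"jaw":1,"offset":[0,-0.01,0.6],"turn":0.03}]'; python3 -m crank '[{"jaw":1,"offset":[0,-0.005,0.3],"turn":0.015},{"jaw":1,"offset":[0,-0.005,0.6],"turn":0.03}]'; python3 -c "
from m import *
m('side');rel([.55,.05,.07],-9)"
```

```text
t: 13.5
tcp_pos: [0.553, 0.0705, 0.071]
ee_rot: [0.703, -0.703, 0.078, -0.077]
ft_force: [-4.5, 0.1, 4.9]
gripper_width: 0.0
t: 13.7
tcp_pos: [0.5545, 0.0763, 0.071]
ee_rot: [0.702, -0.702, 0.088, -0.088]
ft_force: [-3.6, 0.8, 4.3]
gripper_width: 0.0001
side blue 61 [342.56 219.7 ] station mm 32.2 -2.9
side amber 13 [332.15 208.62] station mm 27.2 51.8
side amber 32 [307.16 212.59] station mm -41.9 64.8
side amber 37 [336.95 223.38] station mm 11.9 -10.3
side amber 49 [316.82 228.65] station mm -45.4 -7.4
side orange 22 [336.   219.18] station mm 17.2 6.5
t 13.75 tcp [0.5546 0.0769 0.071 ] yaw -14.35 w -0.0001 F [-4.99  0.98  5.47] offset cm [ 0.22  0.1  -2.72] turn -0.0934
```

```bash
python3 -m crank '[{"jaw":1,"offset":[-0.05,0,0.3],"turn":0.02},{"jaw":1,"offset":[-0.1,0.01,0.6],"turn":0.04}]'; python3 -c "
from m import *
m('side');rel([.55,.05,.07],-9)"
```

```text
t: 13.95
tcp_pos: [0.5554, 0.0823, 0.071]
ee_rot: [0.7, -0.7, 0.102, -0.102]
ft_force: [-2.1, -0.4, 5.5]
gripper_width: 0.0001
side blue 56 [341.93 219.16] station mm 31.7 -0.1
side amber 37 [307.3  212.27] station mm -41.0 65.9
side amber 17 [329.24 209.35] station mm 18.6 52.3
side amber 40 [336.5  222.38] station mm 12.6 -6.1
side amber 52 [316.31 227.94] station mm -45.4 -4.2
side orange 19 [334.32 207.42] station mm 34.9 54.1
side orange 20 [335.6  218.35] station mm 17.7 10.1
t 14.0 tcp [0.5555 0.0829 0.071 ] yaw -16.7 w -0.0002 F [-1.48  0.72  6.54] offset cm [ 0.42  0.09 -3.31] turn -0.1344
```

```bash
python3 -m crank '[{"jaw":1,"offset":[0,-0.6,0],"turn":0},{"jaw":1,"offset":[0,-3,-3],"turn":-0.13},{"jaw":1,"offset":[0,-5,-8],"turn":-0.13},{"jaw":1,"offset":[0,-6,-13],"turn":-0.13},{"jaw":1,"offset":[2,-6,-18],"turn":-0.13},{"jaw":1,"offset":[4,-6,-22],"turn":-0.13},{"jaw":1,"offset":[4,-6,-22],"turn":-0.13}]';python3 -c "
from m import *
m('top')
im=ctrl.get_image('top');cv2.imwrite('pics/top10.png',cv2.resize(im[130:330,180:440,::-1],None,fx=3,fy=3,interpolation=cv2.INTER_CUBIC))
for z in (.044,):
  print(onz('side',(305.73,259.7),z),onz('top',(317.56,266.14),z),tri((305.73,259.7),(317.56,266.14)))
rel([.455,-.005,.1],-9)"
```

```text
t: 14.7
tcp_pos: [0.5308, -0.1474, 0.1318]
ee_rot: [-0.704, 0.706, -0.058, 0.06]
ft_force: [-0.1, 0.7, 0.3]
gripper_width: 0.0003
top blue 53 [286.38 203.3 ] station mm 30.7 1.6
top amber 57 [260.12 204.18] station mm 18.5 67.4
top amber 51 [285.71 210.41] station mm 12.1 0.4
top amber 27 [255.33 226.33] station mm -40.0 70.0
top amber 21 [282.57 232.29] station mm -44.9 -0.6
top orange 15 [263.73 198.07] station mm 35.7 60.9
[ 0.44830234 -0.01126707  0.044     ] [ 0.45418965 -0.00746477  0.044     ] [ 0.45314616 -0.00672318  0.03820217]
t 14.8 tcp [ 0.5308 -0.1419  0.1311] yaw -9.3 w -0.0002 F [ 1.2   0.37 -0.95] offset cm [-9.7   3.1  12.29] turn -0.0052
```

View pics/top10.png

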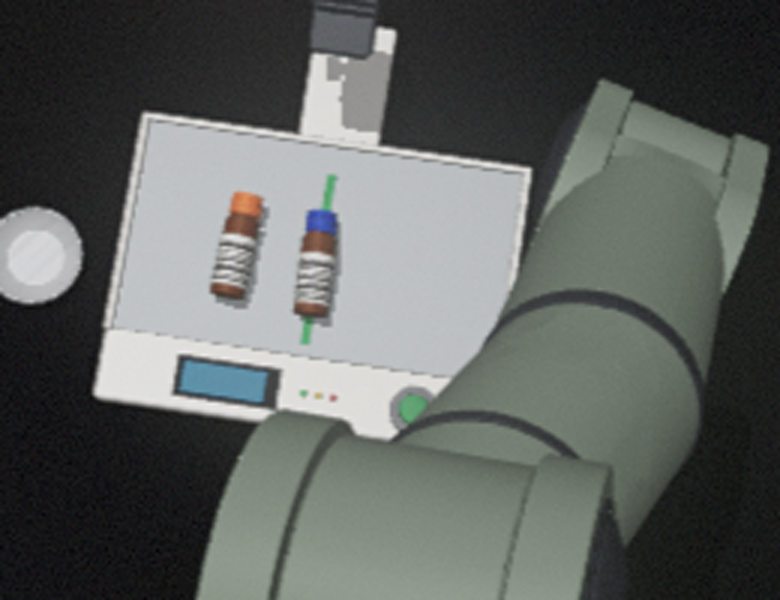

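Run:
```python
from m import *
e=np.radians(-8.95);ex=np.array([np.cos(e),np.sin(e)]);ey=np.array([-ex[1],ex[0]])
# triangulate: initial pictures
print("blue cap0",tri((354.71,234.56),(314.13,206.72)))
print("line0",tri((330.94,226.69),(285.45,216.26)))
print("key0",tri((305.73,259.7),(317.56,266.14)))
im=ctrl.get_image("top").copy()
# line ends and vial ends along the line direction, sub-pixel profile
Lt=np.array([.5861,.0738])
h=cv2.cvtColor(im,cv2.COLOR_RGB2HSV)
for z in(.024,.03,.039,.05,.052):
    prof=[]
    for s in np.arange(-.085,.085,.002):
        P=Lt+s*ex; u=proj("top",[P[0],P[1],z]); 
        c=cv2.getRectSubPix(im,(1,1),(float(u[0]),float(u[1])))[0,0]; prof.append((round(s*1e3),c.tolist()))
    if z in(.024,.052): print(z,[(s,c) for s,c in prof if abs(s)>26])
```

```text
blue cap0 [6.06233856e-01 2.13015090e-04 4.03334528e-02]
line0 [0.58393827 0.07460078 0.02528541]
key0 [ 0.45314616 -0.00672318  0.03820217]
0.024 [(-85, [206, 206, 204]), (-83, [184, 186, 187]), (-81, [190, 193, 195]), (-79, [192, 194, 197]), (-77, [192, 194, 197]), (-75, [176, 190, 183]), (-73, [119, 176, 139]), (-71, [96, 170, 120]), (-69, [93, 170, 118]), (-67, [95, 170, 119]), (-65, [93, 169, 117]), (-63, [94, 170, 117]), (-61, [94, 171, 117]), (-59, [93, 171, 117]), (-57, [88, 164, 112]), (-55, [74, 129, 89]), (-53, [70, 113, 82]), (-51, [70, 96, 73]), (-49, [71, 75, 63]), (-47, [79, 67, 62]), (-45, [108, 80, 68]), (-43, [127, 92, 74]), (-41, [138, 101, 83]), (-39, [146, 115, 102]), (-37, [186, 172, 165]), (-35, [182, 178, 175]), (-33, [168, 167, 167]), (-31, [188, 188, 188]), (-29, [181, 180, 179]), (-27, [179, 178, 178]), (27, [70, 82, 156]), (29, [69, 88, 173]), (31, [70, 91, 178]), (33, [71, 91, 178]), (35, [70, 91, 175]), (37, [69, 87, 168]), (39, [67, 84, 166]), (41, [63, 85, 171]), (43, [69, 102, 170]), (45, [82, 142, 140]), (47, [92, 168, 119]), (49, [96, 169, 117]), (5
[... 1043 characters left out ...]
9, [123, 126, 125]), (-27, [141, 142, 142]), (27, [75, 99, 186]), (29, [75, 98, 183]), (31, [71, 90, 169]), (33, [68, 86, 166]), (35, [71, 94, 173]), (37, [82, 118, 176]), (39, [103, 161, 146]), (41, [121, 173, 143]), (43, [124, 176, 140]), (45, [121, 174, 137]), (47, [121, 173, 137]), (49, [111, 166, 128]), (51, [103, 163, 123]), (53, [109, 167, 129]), (55, [121, 174, 141]), (57, [126, 175, 143]), (59, [124, 174, 140]), (61, [120, 174, 137]), (63, [119, 173, 135]), (65, [119, 174, 139]), (67, [129, 177, 148]), (69, [154, 183, 168]), (71, [188, 192, 194]), (73, [190, 193, 195]), (75, [190, 193, 195]), (77, [189, 193, 194]), (79, [189, 193, 194]), (81, [188, 193, 194]), (83, [189, 192, 193])]
```

```bash
python3 -c "
from h import *
rel([.4535,-.0072,.08],-9)"; python3 -m crank '[{"jaw":1,"offset":[-3,0,4],"turn":0},{"jaw":1,"offset":[-6,0,8],"turn":0},{"jaw":1,"offset":[-9,0,11],"turn":0},{"jaw":1,"offset":[-9.8,1,12.1],"turn":0},{"jaw":1,"offset":[-9.8,3,12.1],"turn":0},{"jaw":1,"offset":[-9.8,5,12.1],"turn":0},{"jaw":1,"offset":[-9.8,5,12.1],"turn":0}]';python3 -c "
from h import *
rel([.4535,-.0072,.064],-9)
im=ctrl.get_image('side');x,y=proj('side',[.46,0.0,.06]).astype(int);cv2.imwrite('pics/side11.png',cv2.resize(im[y-40:y+40,x-45:x+65,::-1],None,fx=7,fy=7,interpolation=cv2.INTER_CUBIC))"
```

```text
t 14.85 tcp [ 0.5309 -0.1402  0.131 ] yaw -9.16 w 0.0002 F [ 0.35  0.47 -0.79] offset cm [-9.76  5.1  11.9 ] turn -0.0028
t: 15.55
tcp_pos: [0.452, -0.0038, 0.0795]
ee_rot: [-0.705, 0.705, -0.056, 0.054]
ft_force: [-0.3, -0.4, -0.0]
gripper_width: 0.0
t 15.55 tcp [ 0.452  -0.0038  0.0795] yaw -8.97 w 0.0 F [-0.34 -0.37 -0.03] offset cm [ 0.2   1.55 -0.32] turn 0.0006
```

View pics/side11.png

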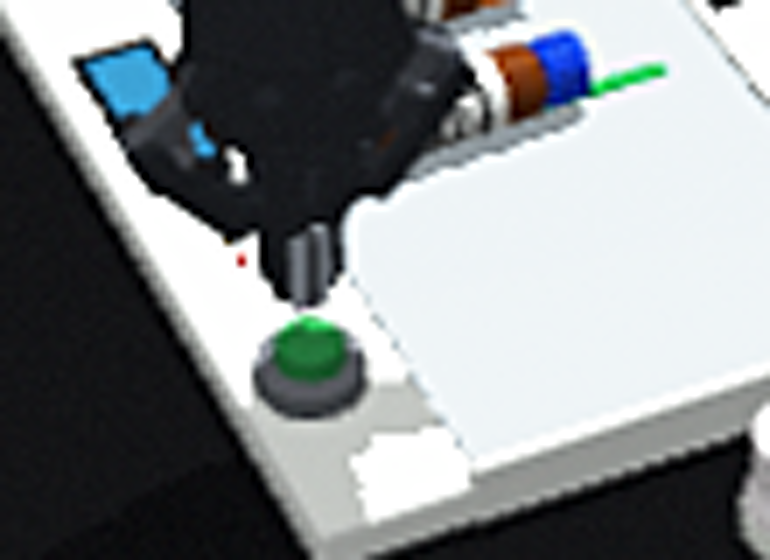

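```bash
python3 -m crank '[{"jaw":1,"offset":[0.2,0.6,-0.3],"turn":0},{"jaw":1,"offset":[0.2,1.2,-0.3],"turn":0},{"jaw":1,"offset":[0.2,1.6,-0.3],"turn":0},{"jaw":1,"offset":[0.2,1.6,-0.3],"turn":0}]';python3 -c "
from h import *
rel([.4535,-.0072,.055],-9)
im=ctrl.get_image('side');x,y=proj('side',[.46,0.0,.06]).astype(int);cv2.imwrite('pics/side12.png',cv2.resize(im[y-40:y+40,x-45:x+65,::-1],None,fx=7,fy=7,interpolation=cv2.INTER_CUBIC))"; python3 -m crank '[{"jaw":1,"offset":[0,0.2,0],"turn":0},{"jaw":1,"offset":[0,0.4,0],"turn":0},{"jaw":1,"offset":[0,0.4,0],"turn":0}]'
```

```text
t: 16.0
tcp_pos: [0.4546, -0.0085, 0.0646]
ee_rot: [-0.705, 0.705, -0.056, 0.056]
ft_force: [-0.0, 0.5, 0.7]
gripper_width: 0.0002
t 16.0 tcp [ 0.4546 -0.0085  0.0646] yaw -9.13 w 0.0002 F [-0.01  0.51  0.72] offset cm [-0.13  0.96  0.12] turn -0.0022
t: 16.35
tcp_pos: [0.4549, -0.0085, 0.0608]
ee_rot: [-0.705, 0.705, -0.056, 0.056]
ft_force: [0.3, -0.8, 2.1]
gripper_width: -0.0002
```

View pics/side12.png

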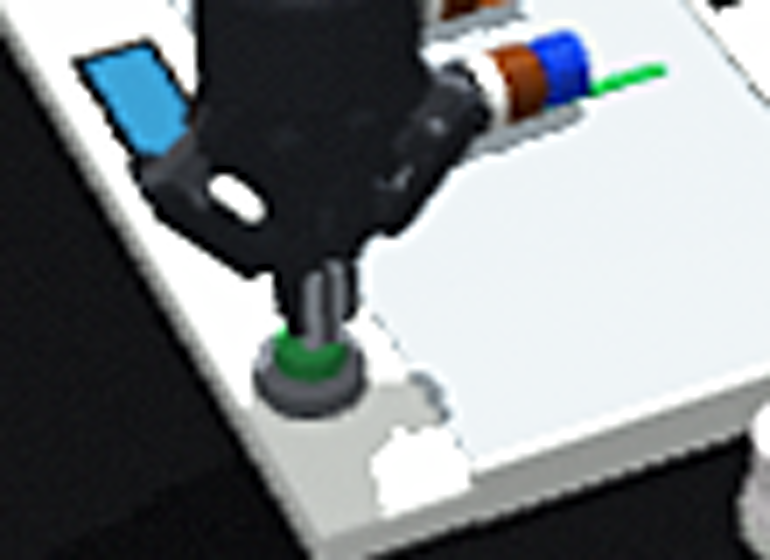

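```bash
python3 -m crank '[{"jaw":1,"offset":[0,0.2,0],"turn":0},{"jaw":1,"offset":[0,0.4,0],"turn":0},{"jaw":1,"offset":[0,0.5,0],"turn":0},{"jaw":1,"offset":[0,0.5,0],"turn":0}]';python3 -m crank '[{"jaw":1,"offset":[0,0.05,0],"turn":0},{"jaw":1,"offset":[0,0.1,0],"turn":0},{"jaw":1,"offset":[0,0.1,0],"turn":0}]'
```

```text
t: 16.75
tcp_pos: [0.4549, -0.0085, 0.0558]
ee_rot: [0.705, -0.705, 0.056, -0.056]
ft_force: [-0.1, 0.3, 3.9]
gripper_width: 0.0001
t: 17.05
tcp_pos: [0.4549, -0.0085, 0.055]
ee_rot: [0.705, -0.705, 0.056, -0.056]
ft_force: [-0.4, 0.7, 7.3]
gripper_width: -0.0
```

```bash
python3 -m crank '[{"jaw":1,"offset":[0,0.04,0],"turn":0},{"jaw":1,"offset":[0,0.04,0],"turn":0},{"jaw":1,"offset":[0,0.04,0],"turn":0}]';python3 -m crank '[{"jaw":1,"offset":[0,-0.5,0],"turn":0},{"jaw":1,"offset":[0,-1.5,0],"turn":0},{"jaw":1,"offset":[0,-4,0],"turn":0},{"jaw":1,"offset":[0,-8,-3],"turn":0},{"jaw":1,"offset":[0,-10,-8],"turn":0},{"jaw":1,"offset":[0,-10,-13],"turn":0},{"jaw":1,"offset":[0,-10,-18],"turn":0},{"jaw":1,"offset":[0,-10,-22],"turn":0},{"jaw":1,"offset":[0,-10,-22],"turn":0},{"jaw":1,"offset":[0,-10,-22],"turn":0}]'; python3 -c "
from m import *
m('top')
im=ctrl.get_image('top');cv2.imwrite('pics/top13.png',cv2.resize(im[130:330,180:440,::-1],None,fx=3,fy=3,interpolation=cv2.INTER_CUBIC))
im=ctrl.get_image('side');cv2.imwrite('pics/side13.png',im[:,:,::-1])
print([(b[0],b[1]) for b in blobs(mask(im,*COL['green']))])"
```

```text
t: 17.35
tcp_pos: [0.455, -0.0085, 0.0549]
ee_rot: [0.705, -0.705, 0.056, -0.056]
ft_force: [-1.9, 0.4, 16.2]
gripper_width: -0.0002
t: 18.35
tcp_pos: [0.4193, -0.2265, 0.1547]
ee_rot: [0.705, -0.705, 0.057, -0.057]
ft_force: [0.6, 1.6, 0.5]
gripper_width: 0.0
top blue 53 [286.3  203.26] station mm 30.8 1.8
top amber 59 [260.14 204.29] station mm 18.3 67.3
top amber 52 [285.79 210.23] station mm 12.6 0.3
top amber 24 [255.29 226.17] station mm -39.6 70.2
top amber 22 [282.55 232.23] station mm -44.8 -0.5
top orange 14 [259.07 197.07] station mm 36.5 73.1
top orange 16 [263.75 198.06] station mm 35.7 60.9
[(86, array([293.3 , 158.57])), (106, array([216.3 , 187.08])), (23, array([310.26, 233.04])), (77, array([305.66, 259.78])), (234, array([565.09, 339.35])), (344, array([377.32, 467.15]))]
```

View pics/top13.png

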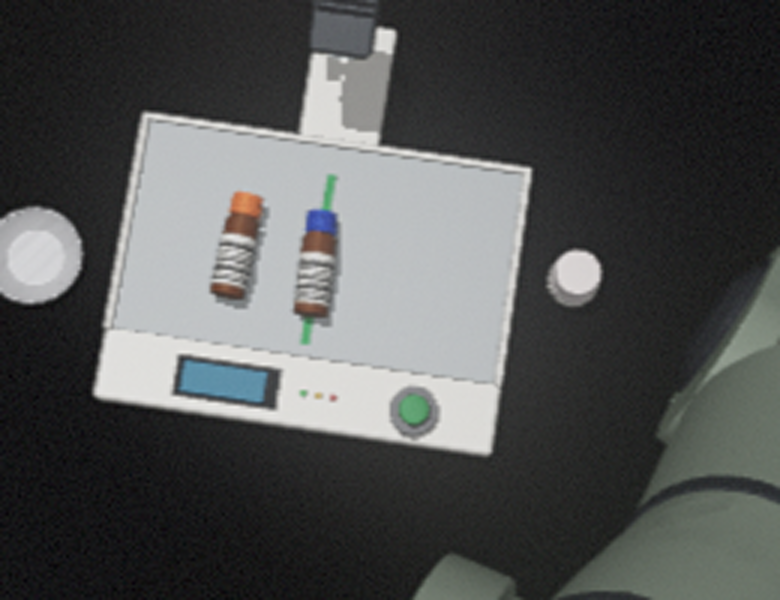

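View pics/side13.png

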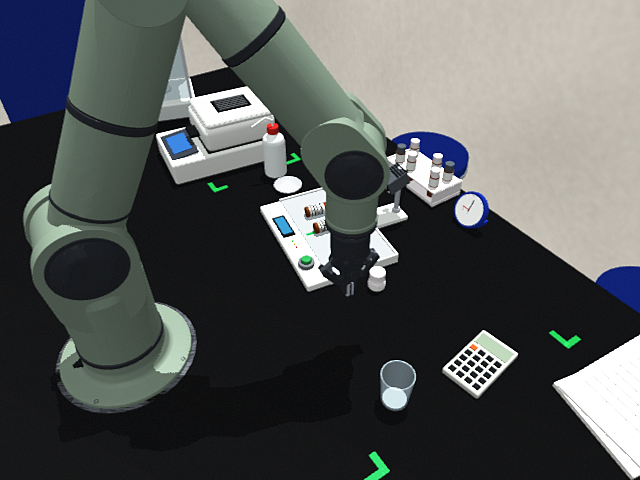

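The blue vial lies on the line, the key is back up, the orange vial and jar haven't moved, and the gripper is clear of everything.

```bash
python3 -c "
from rig import ctrl
print(ctrl.sense()['qd'].round(3),ctrl.job_done())"
```

```text
the job is handed in; nothing more can be done
[-0.006  0.001 -0.001 -0.    -0.    -0.002  0.005] None
```

I rolled the blue vial onto the green line in several short fingertip strokes. I then pressed the green key down to its stop, released it, and handed the job in at about 18.5 s.

**Vial position:** the last top view shows the vial at rest, its middle about 0.5 mm sideways from the line and about 1.6° off its direction. Along the line it sits roughly 4–7 mm nearer the robot than the line's middle. About 3–5 mm of that was there at the start, and rolling could not remove it. I could not fully correct the last 1.6° either.

**Rolling force:** the downward force was mostly 2–7 N. It reached 11 N for a moment in the first stroke, and I backed off straight away. One stroke lost contact and was repeated.

**Key:** it went down about 6 mm from first contact and stopped there, with the force rising to 16 N. The final picture shows it back up.

**Surroundings:** the orange vial measures the same as at the start to within 1 mm. I only looked over the other objects in the pictures; they appear unmoved. The gripper finished clear of everything.

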